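# Tip the setting gauge over and slide its tongue under the spreader blade

## Robot

A 6-joint arm with a two-finger parallel gripper is mounted at the origin on the work surface. World frame = base frame: x ahead of the robot, y to its left, z up, the work surface at z = 0. Lengths are in m, angles in degrees, forces in N, time in s.
With the tool pointing down it reaches from about 0.375 to 0.9 m from the base axis. Payload 3.1 kg.
Tool frame: the origin (TCP) lies at the very end of the fingers, on their centre line; the grasp point (between the pads) lies 19 mm behind it (bot.hold_point_z is the z of the grasp point in the tool frame, in m); z points along the fingers, y is the direction in which the jaws open and shut (so a half turn about z gives the same grasp; the last joint's range is limited). The gripper opens to 87 mm and grips with 3 to 60 N. Pads are 19 mm wide; open, the fingers measure 117 mm over their backs; the gripper's body (75 mm by 190 mm) begins 51 mm behind the grasp point.
Start: joints at [56.007, 30.224, 82.088, -0, 67.689, -10.227], TCP at [0.252, 0.572, 0.223] pointing down, gripper open.
Joint ranges: [-176.69, 176.69], [-43.24, 126.21], [12.49, 139.97], [-82, 262], [0, 151.66], [-163.58, 163.58]. Speed limits (degrees/s): [159.86, 159.86, 180, 180, 180, 180].

## Interface

Orientations are given as a 3x3 rotation matrix whose columns are the frame's x, y, z axes.
In Python, from rig import bot gives the robot as it stands.
- The arm moves only by the tool servo_tool, never from a script. Its argument "increments" is a list of rows, each a list of 3 entries, a list of its own where there are three numbers: the closure, from 0 (fully open) to 1 (shut), then the shift along the tool's x, y, z in mm, then the turn about the tool's z in degrees. In form: [[claw, [x, y, z], turn], ...]. A call has 1 to 5 rows; each row shifts and turns the commanded pose from where the row before left it, along the tool's axes as they then stand; what a row does not reach is not made up. A row lasts 1/8 s, in which the tool goes at most 62.5 mm and 10.7 degrees, less where a joint would pass 70% of its speed; a pose out of reach is approached as far as the arm can. A call with a gripper value outside its range is refused whole. The fingers move at their own pace and stop on an object; the grip force is fixed at half the most. Time passes only in rows, so rows that do not move let the fingers close. It gives the time, the measured TCP pose, the force and the opening at its end, in the units of the state.
- bot.read_state(): the state, without advancing time (a new reading comes with each control period).
- bot.capture(name): name is "scene" or "side" or "wrist"; returns (picture, depth): 384x512x3 uint8, blue, green, red; 384x512 float32, m along the optical axis (not along the pixel's ray), 0 where there is no reading.
- bot.camera_info(name): a dict with "K" (3x3 intrinsics, pixels), "distortion" ([k1, k2, p1, p2, k3] as OpenCV has them; the pictures are not rectified), "R" (3x3) and "t" (3): a world point X has camera coordinates R X + t; the wrist camera has in their place "mount" (4x4, takes a point from camera to tool coordinates, whose origin is the TCP and whose axes are the flange's). Camera axes: x right, y down, z forward; pixel columns grow to the right and rows downward; lengths in m; the calibration is good to about 2 mm. A picture is of the moment at which its call begins: read the wrist's pose just before it. camera_info takes no time and is no camera call.
- bot.hand_in(): hands the job in, once; it reports no verdict.
Trained networks look in the newest picture that a camera, given by its name, has taken for a name from the list of things; names that differ only in an ending like _2 or _b are one class to them, and where a whole thing is asked for, a point or a joint stands for the part that bears it (a point fixed in the world has none). Each returns a list of dicts, best first, with "p" (0 to 1); they miss things now and then, are a little off and sometimes report something else, mostly with a low value. They report only what shows in the picture. A call takes as long as a camera call. They do not tell look-alikes from the thing itself.
- bot.find_in(camera, thing): "bbox" ([left, top, right, bottom] in pixels, round what is visible of it).
- bot.trace(camera, thing): "region" (384x512 bool, what is visible of it) and "bbox" ([left, top, right, bottom] in pixels, round what is visible of it).
The state is a dict: "time_s": time; "joint_positions": joint angles; "qvel": joint speeds; "tau": joint torques, N m; "position": TCP position; "tcp_rot": TCP orientation; "force": force on the tool from outside, world axes, zero at the start; "moment": the same for the moment, N m; "opening": opening from 0.0 (shut) to 1.0 (fully open).
Only numpy, scipy, OpenCV 4.12 (cv2) and the standard library are available. Lean on these libraries where they do the work, as an engineer would, in place of code of your own. Each camera call takes 0.05 s, during which the arm holds its last target.

## Task

The setting gauge, a brown block with a stepped top, stands on end on the round machine plate. With the fingers only pushing, tip it over towards the black blade bar so that it lies flat on its face with its tongue pointing at the bar, then push it along the plate until the tongue is under the bar and the gauge's shoulder sits square and flush against the bar's front, all of its width within the bar's length. Do not lift the gauge off the plate, do not touch the bar, hopper or their arm with the robot, and leave the jar, weight, ring and brush where they are.

Things in the scene. Friction and masses are not known exactly. Their poses are not given: they have to be found in the camera images.
- plate: fixed round aluminium machine plate with a white platen, 440 mm across, flat top 12 mm above the bench (z = 0.012); origin on the bench under its centre; its x axis points from the gauge's side towards the blade bar. It does not turn
- bar_face (a point): point on the plate's top below the middle of the blade bar's front face (towards the gauge). x points from the gauge into the bar, square to its face; y along the bar; z up. Black fixed bar, 180 mm long (y -90..90), 40 mm deep (x 0..40), underside 12 mm and top 42 mm above the plate
- spreader: fixed black blade bar, clear hopper above it (130 mm wide, 70 mm deep, front wall 30 mm behind the bar's front face, top 142 mm above the plate) and the black arm and post that carry them on the far side; origin and axes as the plate's. The robot must not touch it
- gauge: loose brown resin block, 0.17-0.31 kg, upright at start, front 135-180 mm from the bar. Origin: centre of its underside; x = thickness, towards the bar (front); y width; z up. Body x -15..15, y -30..30, z 0..80 mm; tongue x 7..15, y -30..30, z 80..105 mm. Pushed near the body's top it tips, and falls by itself beyond 20 degrees. Lying on its front: x down, z (tongue) to the bar, body 30 mm high
- gauge_heel (a point): middle of the gauge's front lower edge (gauge frame +15, 0, 0 mm), the edge over which it tips; it stays on the plate all the time. Axes as the gauge's
- gauge_shoulder (a point): middle of the line where the shoulder's plane meets the gauge's front face (gauge frame +15, 0, +80 mm); with the gauge lying and fully home it coincides in x and height with bar_face. Axes as the gauge's
- jar: small amber glass jar with a lid, 40 mm across and 55 mm tall, standing on the plate; origin at the centre of its underside; leave alone
- puck: steel weight, a disc 44 mm across with a small knob, 36 mm tall in all, standing on the plate; origin at the centre of its underside; leave alone
- collar: brown resin ring, 44 mm outside, 24 mm hole, 16 mm high, lying on the plate beside or behind the hopper; origin at the centre of its underside; leave alone
- brush: hand brush lying on the bench to the left, outside the plate; origin under its middle; leave alone
Mind the look-alikes: they are no part of the job. Of the things that look like the gauge, the smallest one is meant.

How it is judged:
By the outcome, as a careful person would: the job done as asked, in the order asked, and still so for the second after the job is handed in, with the robot touching nothing.
It also fails if it takes over 51 s, if anything falls off the work surface, if the arm or the gripper's body presses on something with over 40 N, if the wrist force passes 120 N, or if a joint passes its speed limit or range.

## Working session

There is one attempt and no reset: what is moved stays moved. The work goes in short steps, Python scripts to look and compute and a tool call to move; the robot and the scene stay as the last step left them, time stands still between calls to the robot, and variables do not carry over. Pictures are saved under pics/ and viewed, and the job is handed in when it is done.

Besides the shell and the picture viewer there is one more tool, called after ">>>" as a command line: name --argument value ..., lists and objects as JSON in quotes. servo_tool: Moves the arm, as the interface text tells. Its arguments: {"type":"object","properties":{"increments":{"type":"array","items":{"type":"array"}}},"required":["increments"]}

```bash
ls; mkdir -p pics; python3 - <<'E'
from rig import bot
import cv2, numpy as np
print(bot.read_state())
for c in ("scene","side"):
    im,d=bot.capture(c); cv2.imwrite(f"pics/{c}0.png",im); np.save(f"/tmp/{c}_d.npy",d)
    print(c,bot.camera_info(c))
    for t in ("gauge","plate","spreader","jar","puck"):
        print(c,t,[(r["bbox"],round(r["p"],2)) for r in bot.find_in(c,t)])
print(bot.camera_info("wrist"))
E
```

```text
pics
{'time_s': 0.0, 'joint_positions': array([ 5.60069522e+01,  3.02792666e+01,  8.21579193e+01, -4.52831141e-04,
        6.76878957e+01, -1.02282778e+01]), 'qvel': array([ 0.14293098,  0.0032192 ,  0.0027327 , -0.03513004, -0.02836119,
       -0.04727257]), 'tau': array([ 3.50635037e-04, -4.40040171e+01, -1.76590848e+01,  6.35362579e-02,
        5.80410892e-02, -1.39028734e-04]), 'position': array([0.2514276 , 0.57138642, 0.2215599 ]), 'tcp_rot': array([[-9.15208608e-01,  4.02978572e-01, -1.21448271e-03],
       [ 4.02980222e-01,  9.15206889e-01, -1.81409375e-03],
       [ 3.80462032e-04, -2.14968673e-03, -9.99997617e-01]]), 'force': array([0.21036935, 0.71832795, 0.10167195]), 'moment': array([ 0.02864664,  0.01154497, -0.01001628]), 'opening': 1.000413739769261}
scene {'K': array([[434.09220875,   0.        , 248.42686525],
       [  0.        , 434.09220875, 192.81378101],
       [  0.        ,   0.        ,   1.        ]]), 'distortion': array([-0.136035,  0.      ,  0.      ,  0.      ,  0.      ]), 'R': array([[-0.02839473,  0.99950206,  0.01376096],
       [ 0.71039732,  0.0
[... 1133 characters left out ...]
6)]
side jar [([281.4, 137.5, 293.6, 157.8], 0.69)]
side puck [([198.2, 201.7, 212.7, 218.2], 0.74)]
{'K': array([[300.75057181,   0.        , 255.49031641],
       [  0.        , 300.75057181, 189.93355062],
       [  0.        ,   0.        ,   1.        ]]), 'distortion': array([-0.02805565,  0.        ,  0.        ,  0.        ,  0.        ]), 'mount': array([[-3.08075171e-04, -9.70371259e-01, -2.41618554e-01,
         6.54507999e-02],
       [ 9.99999697e-01, -4.71530868e-04,  6.18681482e-04,
         1.16409248e-03],
       [-7.14281334e-04, -2.41618290e-01,  9.70371110e-01,
        -1.59896186e-01],
       [ 0.00000000e+00,  0.00000000e+00,  0.00000000e+00,
         1.00000000e+00]])}
```

View pics/scene0.png

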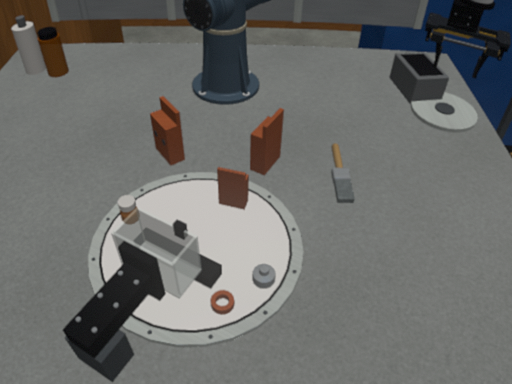

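View pics/side0.png

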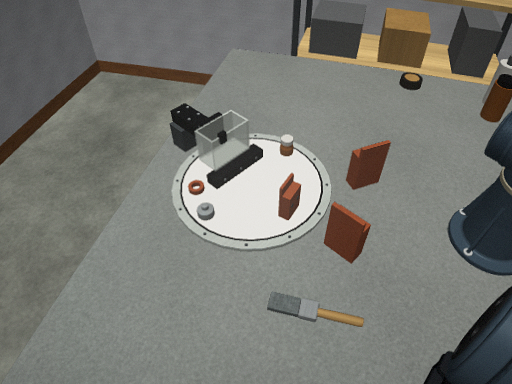

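The scene view shows the small gauge at about (233,188) on the plate, with two bigger look-alikes at (167,130) and (268,140) off it. The bar runs from about (125,245) to (218,270). In the side view the gauge is at (289,198) and the bar's front edge is at (235,170). Next I'll get metric positions.

```bash
cat > h.py <<'E'
import numpy as np, cv2
from rig import bot
def cloud(c,d,info=None):
    i=info or bot.camera_info(c); K=i["K"];D=i["distortion"]
    v,u=np.mgrid[0:384,0:512]
    p=cv2.undistortPoints(np.stack([u,v],-1).reshape(-1,1,2).astype(float),K,D).reshape(384,512,2)
    P=np.dstack([p[...,0]*d,p[...,1]*d,d])
    return (P-i["t"])@i["R"]   # R^T (P-t)
def proj(c,X):
    i=bot.camera_info(c)
    return cv2.projectPoints(np.atleast_2d(X).astype(float),cv2.Rodrigues(i["R"])[0],i["t"],i["K"],i["distortion"])[0].reshape(-1,2)
E
python3 - <<'E'
from h import *
for c,bb in (("scene",(205,160,255,215)),("side",(270,170,306,226))):
    d=np.load(f"/tmp/{c}_d.npy"); X=cloud(c,d)
    np.save(f"/tmp/{c}_X.npy",X)
    l,t,r,b=bb; Q=X[t:b,l:r].reshape(-1,3); 
    im=cv2.imread(f"pics/{c}0.png"); I=im[t:b,l:r].reshape(-1,3).astype(int)
    m=(I[:,2]-I[:,0]>40)&(d[t:b,l:r].ravel()>0); G=Q[m]
    print(c,"gauge px",m.sum(),G.min(0),G.max(0))
    # plate height
    hsv=(im.min(2)>170)&(d>0)
    z=X[...,2][hsv]; print("plate z",np.median(z[(abs(z)<.05)]))
    for zl in (0.02,0.04,.06,.08,.1):
        s=G[abs(G[:,2]-zl)<.008]; print(zl,len(s),s[:,:2].mean(0) if len(s) else None)
    dark=(im.max(2)<70)&(d>0)&(X[...,2]>.03)&(X[...,2]<.075)&(X[...,0]>.5)&(X[...,0]<1)
    B=X[dark]; print("dark",len(B),B.min(0),B.max(0))
E
for c in scene side; do python3 -c "
import cv2
im=cv2.imread('pics/$c'+'0.png')
im=im[160:350,60:310] if '$c'=='scene' else im[90:260,160:340]
cv2.imwrite('pics/${c}0z.png',cv2.resize(im,None,fx=3.1,fy=3.1,interpolation=2))"; done
```

```text
scene gauge px 238 [0.3861782  0.02133217 0.00465616] [0.53324793 0.09564308 0.11892717]
plate z 0.011609301718759625
0.02 17 [0.39042848 0.09151521]
0.04 2 [0.39153907 0.09401389]
0.06 2 [0.51666666 0.0508506 ]
0.08 30 [0.52303903 0.06007805]
0.1 41 [0.52522086 0.06025434]
dark 1245 [ 0.5766368  -0.19688769  0.03002067] [0.9213239  0.03844575 0.07493382]
side gauge px 462 [0.48947248 0.02088693 0.01026623] [0.53088384 0.08526343 0.12072473]
plate z 0.013610697482501877
0.02 33 [0.51721555 0.08055058]
0.04 42 [0.51784931 0.08053553]
0.06 43 [0.51681638 0.08115903]
0.08 43 [0.51683663 0.07914484]
0.1 145 [0.50872712 0.05612811]
dark 1131 [ 0.50015018 -1.21440441  0.03006443] [0.92013962 0.07579531 0.07476481]
```

```bash
python3 - <<'E'
from h import *
# plate centre : fit by ring of bench->plate z edges via trace
for c in ("scene","side"):
    im=cv2.imread(f"pics/{c}0.png"); X=np.load(f"/tmp/{c}_X.npy")
    r=bot.trace(c,"plate"); 
    print(c,[(x["p"],x["bbox"],x["region"].sum()) for x in r])
    reg=r[0]["region"].astype(np.uint8)
    cs,_=cv2.findContours(reg,cv2.RETR_EXTERNAL,cv2.CHAIN_APPROX_NONE)
    cn=max(cs,key=len)[:,0]
    hull=cv2.convexHull(cn)[:,0].astype(float)
    i=bot.camera_info(c)
    p=cv2.undistortPoints(cn.astype(float).reshape(-1,1,2),i["K"],i["distortion"]).reshape(-1,2)
    ray=np.c_[p,np.ones(len(p))]@i["R"]; o=-i["R"].T@i["t"]
    W=o+ray*((.012-o[2])/ray[:,2])[:,None]
    from scipy.optimize import least_squares
    f=least_squares(lambda q:np.hypot(W[:,0]-q[0],W[:,1]-q[1])-.22,[.6,-.1],loss="soft_l1",f_scale=.003)
    print(c,f.x,np.median(abs(f.fun)))
E
```

```text
scene [(0.83, [65.1, 171.3, 302.0, 380.6], np.int64(30834))]
scene [ 0.63955439 -0.02191334] 0.0052280375277892754
side [(0.89, [168.9, 101.9, 331.2, 253.2], np.int64(15778)), (0.22, [278.2, 174.0, 301.7, 218.7], np.int64(719))]
side [ 0.63558599 -0.01727236] 0.004009035192196531
```

View pics/scene0z.png

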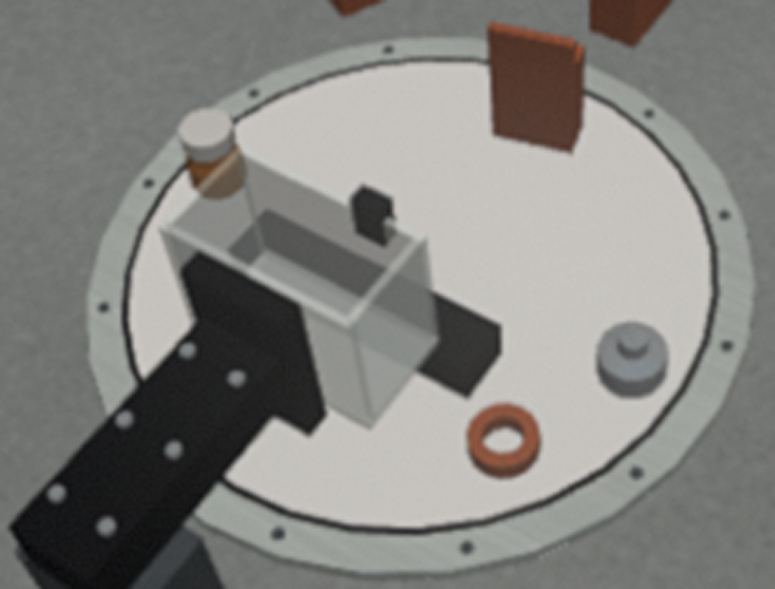

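View pics/side0z.png

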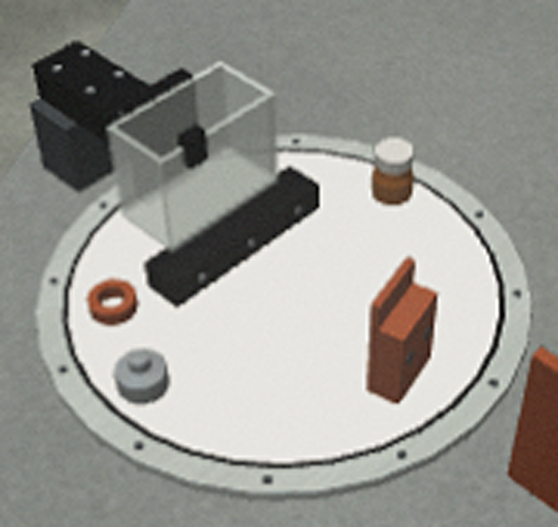

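```bash
cat >> h.py <<'E'
from scipy.optimize import minimize, least_squares
def box(x0,x1,y0,y1,z0,z1): return np.array([[x,y,z] for x in(x0,x1) for y in(y0,y1) for z in(z0,z1)])/1000.
GP=[box(-15,15,-30,30,0,80),box(7,15,-30,30,80,105)]
def brown(im,bb):
    I=im.astype(int); m=(I[...,2]-I[...,0]>28)
    o=np.zeros(m.shape,bool); l,t,r,b=bb; o[t:b,l:r]=m[t:b,l:r]
    return o
S=8
def sil(c,P):  # list of world pointsets -> supersampled mask
    acc=np.zeros((384,512),np.float32)
    big=np.zeros((384*4,512*4),np.uint8)
    for X in P:
        h=cv2.convexHull((proj(c,X).astype(np.float32)+.5)*4-.5)
        cv2.fillConvexPoly(big,np.round(h*16).astype(np.int32),1,shift=4)
    return cv2.resize(big.astype(np.float32),(512,384),interpolation=cv2.INTER_AREA)
def Rz(a): c,s=np.cos(a),np.sin(a); return np.array([[c,-s,0],[s,c,0],[0,0,1]])
E
python3 - <<'E'
from h import *
ims={c:cv2.imread(f"pics/{c}0.png") for c in("scene","side")}
ms={"scene":brown(ims["scene"],(206,163,252,214)),"side":brown(ims["side"],(272,170,304,225))}
# scene: drop other gauge
n,l,st,_=cv2.connectedComponentsWithStats(ms["scene"].astype(np.uint8)); k=1+np.argmax(st[1:,4]); ms["scene"]=l==k
print({c:(m.sum(),) for c,m in ms.items()})
def cost(q,cams):
    R=Rz(np.radians(q[2])); t=np.array([q[0]/1000,q[1]/1000,.012])
    return sum(np.abs(sil(c,[b@R.T+t for b in GP])-ms[c]).sum() for c in cams)
for cams in (["scene"],["side"],["scene","side"]):
    best=min((minimize(cost,[515,62,a],args=(cams,),method="Nelder-Mead",options=dict(initial_simplex=[[515,62,a],[530,62,a],[515,75,a],[515,62,a+15]])) for a in(-75,-60,-45,-30,-15)),key=lambda r:r.fun)
    print(cams,best.x,best.fun)
# bar corners side
cr=lambda p:(np.array(p)+.5)/3.1-.5+np.array([160,90])
obs=[((0,90,42),(176,288)),((0,90,12),(178,305)),((0,-90,42),(319,185)),((0,-90,12),(319,208)),((40,90,42),(147,265)),((40,-90,42),(289,169))]
M=np.array([o[0] for o in obs])/1000; U=np.array([cr(o[1]) for o in obs])
def f(q): return (proj("side",M@Rz(np.radians(q[2])).T+[q[0]/1000,q[1]/1000,.012])-U).ravel()
r=least_squares(f,[630,-40,-40]); print("bar side",r.x,r.fun.round(1))
cs=lambda p:(np.array(p)+.5)/3.1-.5+np.array([60,160])
obs2=[((0,90,42),(501,325)),((40,90,42),(469,378))]
M2=np.array([o[0] for o in obs2])/1000; U2=np.array([cs(o[1]) for o in obs2])
print("scene resid",(proj("scene",M2@Rz(np.radians(r.x[2])).T+[r.x[0]/1000,r.x[1]/1000,.012])-U2))
X=np.load("/tmp/side_X.npy"); im=ims["side"]
v=np.zeros((384,512),bool); v[140:195,200:265]=1
m=v&(im.max(2)<70)&(X[...,2]>.02)&(X[...,2]<.06)
L=(X[m]-[r.x[0]/1000,r.x[1]/1000,.012])@Rz(np.radians(r.x[2]))
fr=L[(L[:,2]<.036)&(L[:,2]>.015)&(abs(L[:,1])<.085)]
print(len(fr),np.median(fr[:,0]),np.polyfit(fr[:,1],fr[:,0],1),np.median(L[L[:,0]>.01][:,2]), L[:,1].min(),L[:,1].max())
E
```

```text
{'scene': (np.int64(1033),), 'side': (np.int64(719),)}
['scene'] [507.58228673  51.51306822  -3.21789527] 100.0625
['side'] [511.28022944  50.6847344  -14.51099535] 59.125Traceback (most recent call last):
  File "<stdin>", line 11, in <module>
  File "<stdin>", line 11, in <genexpr>
    res = _minimize_neldermead(fun, x0, args, callback, bounds=bounds,
                               **options)
    fxr = func(xr)
    fx = function(np.copy(x), *(wrapper_args + args))
  File "<stdin>", line 9, in cost
  File "<stdin>", line 9, in <genexpr>
  File "h.py", line 24, in sil
    h=cv2.convexHull((proj(c,X).astype(np.float32)+.5)*4-.5)
                      ~~~~^^^^^
  File "h.py", line 10, in proj
    i=bot.camera_info(c)
ValueError: time passes only in moves, steps and waits
```

```bash
sed -i 's/^from rig import bot/from rig import bot\nimport functools\n@functools.lru_cache(None)\ndef info(c): return bot.camera_info(c)/; s/i=info or bot.camera_info(c)/i=info(c)/; s/def cloud(c,d,info=None)/def cloud(c,d)/; s/    i=bot.camera_info(c)/    i=info(c)/' h.py
cat > g.py <<'E'
from h import *
ims={c:cv2.imread(f"pics/{c}0.png") for c in("scene","side")}
ms={"scene":brown(ims["scene"],(206,163,252,214)),"side":brown(ims["side"],(272,170,304,225))}
n,l,st,_=cv2.connectedComponentsWithStats(ms["scene"].astype(np.uint8)); k=1+np.argmax(st[1:,4]); ms["scene"]=l==k
def model(q):
    R=Rz(np.radians(q[2])); t=np.array([q[0]/1000,q[1]/1000,.012]); return [b@R.T+t for b in GP]
def cost(q,cams): return sum(np.abs(sil(c,model(q))-ms[c]).sum() for c in cams)
for cams in (["scene"],["side"],["scene","side"]):
    rs=sorted((minimize(cost,[515,55,a],args=(cams,),method="Nelder-Mead",options=dict(initial_simplex=[[515,55,a],[530,62,a],[515,70,a],[515,62,a+15]])) for a in(-75,-60,-45,-30,-15,0)),key=lambda r:r.fun)
    print(cams,[(r.x.round(1),r.fun) for r in rs[:3]])
q=rs[0].x
for c in ims:
    o=ims[c].copy(); l,t,r,b=(195,150,265,225) if c=="scene" else (260,160,320,235)
    o=cv2.resize(o[t:b,l:r],None,fx=8,fy=8,interpolation=2)
    for h in model(q):
        p=((proj(c,h)+.5-[l,t])*8).astype(int)
        for i in range(8):
            for k in(1,2,4):
                if not i&k: cv2.line(o,tuple(map(int,p[i])),tuple(map(int,p[i|k])),(0,255,0),1)
    cv2.imwrite(f"pics/{c}_fit.png",o)
cr=lambda p:(np.array(p)+.5)/3.1-.5+np.array([160,90])
obs=[((0,90,42),(176,288)),((0,90,12),(178,305)),((0,-90,42),(319,185)),((0,-90,12),(319,208)),((40,90,42),(147,265)),((40,-90,42),(289,169))]
M=np.array([o[0] for o in obs])/1000; U=np.array([cr(o[1]) for o in obs])
def f(q): return (proj("side",M@Rz(np.radians(q[2])).T+[q[0]/1000,q[1]/1000,.012])-U).ravel()
r=least_squares(f,[630,-40,-40]); print("bar side",r.x,r.fun.round(1))
cs=lambda p:(np.array(p)+.5)/3.1-.5+np.array([60,160])
obs2=[((0,90,42),(501,325)),((40,90,42),(469,378))]
M2=np.array([o[0] for o in obs2])/1000; U2=np.array([cs(o[1]) for o in obs2])
print("scene resid",(proj("scene",M2@Rz(np.radians(r.x[2])).T+[r.x[0]/1000,r.x[1]/1000,.012])-U2))
X=np.load("/tmp/side_X.npy"); im=ims["side"]
v=np.zeros((384,512),bool); v[140:195,200:265]=1
m=v&(im.max(2)<70)&(X[...,2]>.02)&(X[...,2]<.06)
L=(X[m]-[r.x[0]/1000,r.x[1]/1000,.012])@Rz(np.radians(r.x[2]))
fr=L[(L[:,2]<.036)&(L[:,2]>.015)&(abs(L[:,1])<.085)]
print(len(fr),np.median(fr[:,0]),np.polyfit(fr[:,1],fr[:,0],1),np.median(L[L[:,0]>.01][:,2]), L[:,1].min(),L[:,1].max())
E
python3 g.py
```

```text
['scene'] [(array([507.6,  51.5,  -3.1]), np.float64(100.125)), (array([507.6,  51.5,  -3.3]), np.float64(100.125)), (array([507.7,  51.4,  -3.6]), np.float64(100.1875))]
['side'] [(array([511.2,  50.7, -14.5]), np.float64(58.875)), (array([511.2,  50.7, -14.3]), np.float64(59.0)), (array([511.2,  50.6, -14.4]), np.float64(59.0625))]
['scene', 'side'] [(array([510.7,  51. , -13.7]), np.float64(189.875)), (array([510.7,  51. , -13.8]), np.float64(190.3125)), (array([510.8,  51.3, -13.8]), np.float64(190.5625))]
bar side [666.66888375 -37.40801257 -27.37754182] [-0.1 -0.5  0.2  1.9  0.4 -0.3  0.4  0.1 -0.9 -0.3 -0.  -1.2]
scene resid [[ 1.19363459 -1.0555303 ]
 [-0.03345567 -2.34283951]]
227 0.002426668001091861 [0.01274192 0.00241045] 0.04309222831184687 -0.08877301384407331 0.11666367648746996
```

View pics/scene_fit.png

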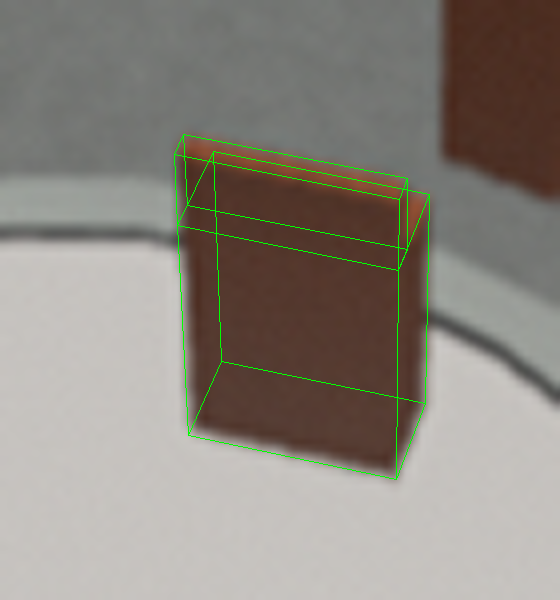

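View pics/side_fit.png

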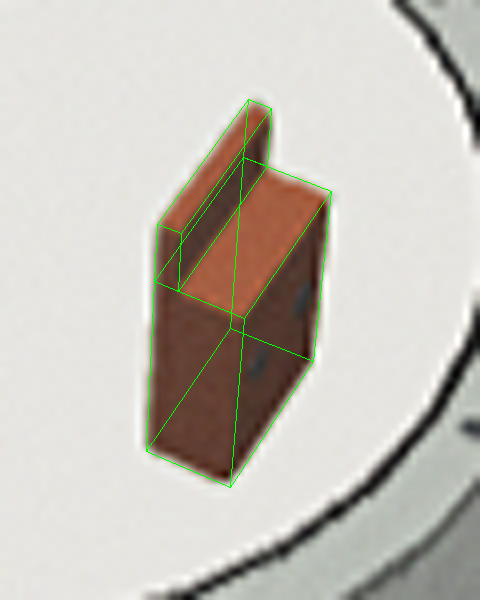

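>>> servo_tool --increments '[[0.65,[-40,-35,0],0],[0.65,[-40,-35,0],0],[0.65,[-40,-35,0],0],[0.65,[-40,-35,0],0],[0.65,[-40,-35,0],0]]'

```text
time_s: 1.32
position: [0.3651, 0.3298, 0.2228]
tcp_rot: [[-0.915, 0.403, 0.001], [0.403, 0.915, 0.0], [-0.001, 0.001, -1.0]]
force: [1.2, 0.6, 0.5]
opening: 0.517
```

>>> servo_tool --increments '[[0.65,[-40,-35,0],0],[0.65,[-40,-35,0],0],[0.65,[-40,-35,0],0],[0.65,[-40,-35,0],-4],[0.65,[-40,-35,0],-4]]'

```text
time_s: 1.95
position: [0.4807, 0.0905, 0.2228]
tcp_rot: [[-0.963, 0.27, 0.001], [0.27, 0.963, 0.0], [-0.001, 0.0, -1.0]]
force: [0.7, 0.5, -0.8]
opening: 0.351
```

>>> servo_tool --increments '[[0.65,[-40,-35,-20],0],[0.65,[0,0,0],0],[0.65,[0,0,0],0]]'

```text
time_s: 2.33
position: [0.5084, 0.0478, 0.2423]
tcp_rot: [[-0.962, 0.272, -0.001], [0.272, 0.962, 0.001], [0.001, 0.0, -1.0]]
force: [0.0, -0.3, 0.3]
opening: 0.35
```

```bash
python3 - <<'E'
from h import *
s=bot.read_state(); im,d=bot.capture("wrist"); cv2.imwrite("pics/w1.png",im)
print({k:s[k] for k in("time_s","position","tcp_rot","opening","qvel")})
np.savez("/tmp/w1.npz",d=d,p=s["position"],R=s["tcp_rot"])
E
```

```text
{'time_s': 2.325, 'position': array([0.50837919, 0.04779742, 0.24228437]), 'tcp_rot': array([[-9.62162181e-01,  2.72474222e-01, -1.31711381e-03],
       [ 2.72473607e-01,  9.62163051e-01,  6.29284568e-04],
       [ 1.43874207e-03,  2.46595062e-04, -9.99998935e-01]]), 'opening': 0.350325225113557, 'qvel': array([ 1.5688791 , -0.17525982,  1.54938954, -0.09403181, -0.01816996,
       -0.07264011])}
```

View pics/w1.png

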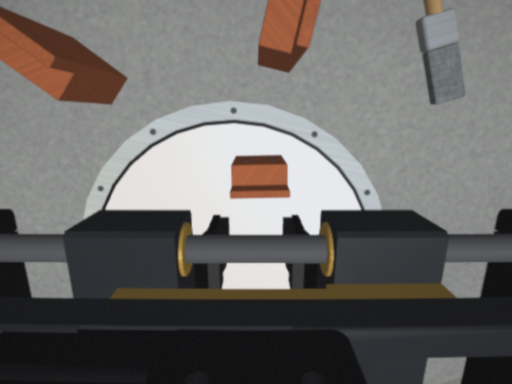

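The wrist picture shows the gauge at about (260,176), nearly square to the tool, with its tongue on the bar side. The look-alikes are at (60,70) and (290,35). I'll fit the gauge here and refine the bar.

```bash
cat >> h.py <<'E'
_ov={}
def setwrist(p,R):
    w=bot.camera_info("wrist"); M=w["mount"]; Rc=R@M[:3,:3]; tc=R@M[:3,3]+p
    _ov["wrist"]=dict(K=w["K"],distortion=w["distortion"],R=Rc.T,t=-Rc.T@tc)
_info=info
def info(c): return _ov.get(c) or _info(c)
E
cat > g2.py <<'E'
from h import *
z=np.load("/tmp/w1.npz"); setwrist(z["p"],z["R"])
im=cv2.imread("pics/w1.png"); m=brown(im,(220,145,300,208)); print(m.sum())
def model(q):
    R=Rz(np.radians(q[2])); t=np.array([q[0]/1000,q[1]/1000,.012]); return [b@R.T+t for b in GP]
def cost(q): return np.abs(sil("wrist",model(q))-m).sum()
r=min((minimize(cost,[511,51,a],method="Nelder-Mead",options=dict(initial_simplex=[[511,51,a],[521,51,a],[511,61,a],[511,51,a+10]])) for a in(-25,-15,-10,-5)),key=lambda r:r.fun)
print(r.x,r.fun)
o=cv2.resize(im[140:215,210:310],None,fx=7,fy=7,interpolation=2)
for h in model(r.x):
    p=((proj("wrist",h)+.5-[210,140])*7).astype(int)
    for i in range(8):
        for k in(1,2,4):
            if not i&k: cv2.line(o,tuple(map(int,p[i])),tuple(map(int,p[i|k])),(0,255,0),1)
cv2.imwrite("pics/w1fit.png",o)
X=cloud("wrist",z["d"])
I=im.astype(int); b=(I[...,2]-I[...,0]>28)&(z["d"]>0)
for n,(l,t,rr,bb) in dict(L=(0,0,135,110),R=(255,0,325,78),G=(225,145,300,205)).items():
    q=X[t:bb,l:rr][b[t:bb,l:rr]]; print(n,np.percentile(q,2,0).round(3),np.percentile(q,98,0).round(3))
# others
for c in("scene","side"):
    Xc=np.load(f"/tmp/{c}_X.npy")
    for nme,bx in dict(scene=dict(jar=(120,199,134,221),puck=(250,266,275,290),gL=(150,99,184,165),gR=(253,111,286,169)),side=dict(jar=(281,138,293,157),puck=(198,202,212,218)))[c].items():
        l,t,rr,bb=bx;q=Xc[t:bb,l:rr].reshape(-1,3);q=q[q[:,2]>.02];print(c,nme,np.median(q,0).round(3),q.max(0).round(3))
E
python3 g2.py
python3 - <<'E'
import cv2
im=cv2.imread('pics/side0.png')[130:200,195:270]; cv2.imwrite('pics/barz.png',cv2.resize(im,None,fx=8,fy=8,interpolation=2))
im=cv2.imread('pics/scene0.png')[200:310,100:240]; cv2.imwrite('pics/barzs.png',cv2.resize(im,None,fx=5,fy=5,interpolation=2))
E
```

```text
2267
[508.99790706  52.96058402 -15.75889696] 248.3125
L [ 0.298 -0.14   0.009] [ 0.378 -0.078  0.144]
R [0.358 0.089 0.018] [0.405 0.134 0.145]
G [0.489 0.025 0.037] [0.526 0.082 0.115]
scene jar [ 0.582 -0.164  0.065] [1.177 0.095 0.716]
scene puck [0.719 0.12  0.034] [1.177 0.14  0.716]
scene gL [ 0.357 -0.111  0.097] [1.177 0.095 0.716]
scene gR [0.389 0.124 0.092] [1.177 0.161 0.716]
side jar [ 0.565 -0.155  0.048] [ 0.584 -0.146  0.069]
side puck [0.709 0.128 0.036] [0.733 0.664 0.747]
```

View pics/w1fit.png

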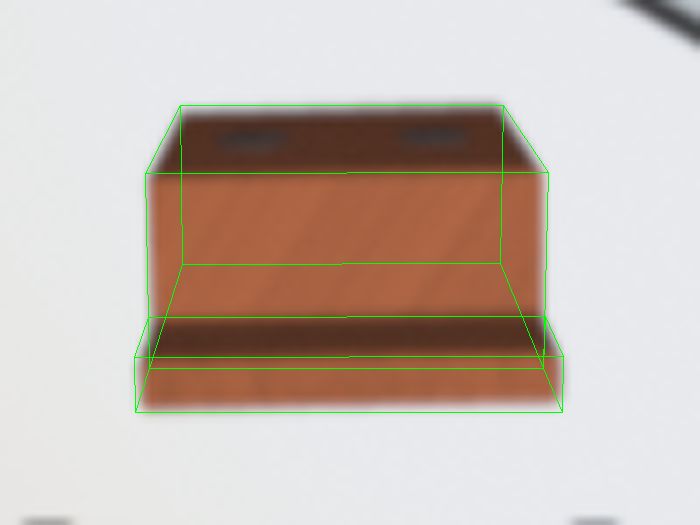

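View pics/barz.png

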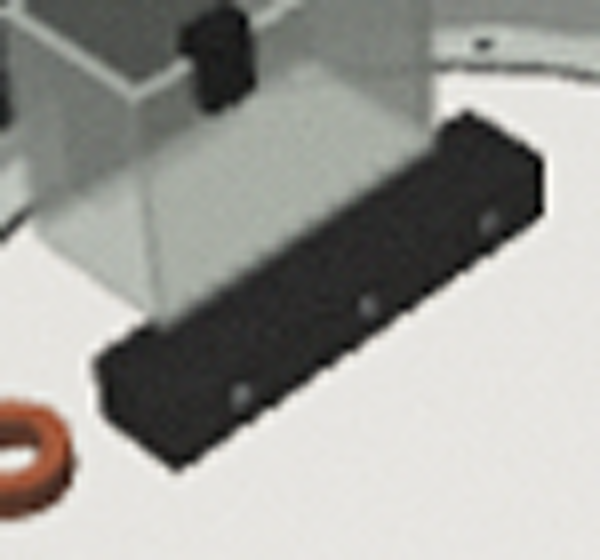

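View pics/barzs.png

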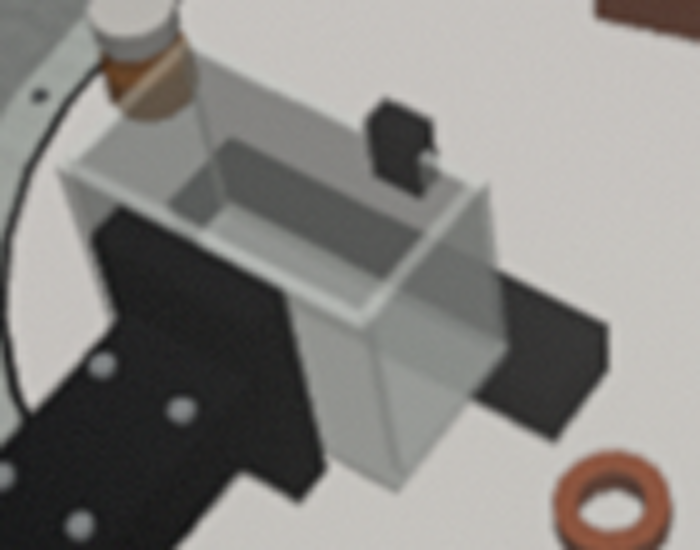

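```bash
cat > b.py <<'E'
from h import *
s=lambda p,k,o:(np.array(p)+.5)/k-.5+np.array(o)
A=[((40,90,42),(95,360)),((40,90,12),(103,412)),((0,90,12),(178,470)),((0,-90,12),(543,212)),((0,-90,42),(543,158)),((40,-90,42),(467,110))]
B=[((0,90,42),(608,325)),((0,90,12),(606,367)),((40,90,12),(555,440))]
def run(w):
    def f(q):
        T=lambda O:np.array([o[0] for o in O])/1000@Rz(np.radians(q[2])).T+[q[0]/1000,q[1]/1000,.012]
        a=(proj("side",T(A))-[s(o[1],8,(195,130)) for o in A]); b=(proj("scene",T(B))-[s(o[1],5,(100,200)) for o in B])
        return np.r_[a.ravel()*w[0],b.ravel()*w[1]]
    r=least_squares(f,[660,-40,-28]); print(w,r.x,r.fun.round(1))
    return r.x
run((1,0));run((0,1));q=run((1,1))
a=np.radians(q[2]);u=np.array([np.cos(a),np.sin(a)]);v=np.array([-u[1],u[0]])
g=np.array([510,52]);e=np.radians(-15.2);heel=g+15*np.array([np.cos(e),np.sin(e)]);tip=heel+80*np.array([np.cos(e),np.sin(e)])
for n,P in dict(heel=heel,should=tip,jar=np.array([575,-160])).items(): print(n,P,(P-q[:2])@u,(P-q[:2])@v)
E
python3 b.py
```

```text
(1, 0) [668.17811804 -39.575575   -27.903826  ] [-0.5 -0.6 -0.3  0.7  0.   0.8  0.4  0.4  0.4 -0.7 -0.  -0.9 -0.  -0.
  0.   0.  -0.   0. ]
(0, 1) [666.99925043 -39.89052051 -27.69532555] [-0.  -0.   0.   0.   0.   0.   0.   0.   0.  -0.   0.  -0.  -0.2 -0.9
  0.7 -0.1 -0.5  0.9]
(1, 1) [667.69371831 -39.82465265 -27.59409428] [-0.3 -0.5 -0.1  0.8  0.4  0.8  0.5  0.3  0.5 -0.8 -0.  -0.9 -0.2 -0.6
  0.8  0.2 -0.4  1.2]
heel [524.47524742  48.06716232] -167.6394608084795 11.55477067211541
should [601.67656697  27.09202803] -89.5039082616716 28.72554317090015
jar [ 575 -160] -26.484146736143906 -149.44172608717244
```

>>> servo_tool --increments '[[0.65,[50,4,0],0],[0.65,[0,0,50],0],[0.65,[0,0,50],0],[0.65,[0,0,40],0],[0.65,[0,0,19],0]]'

```text
time_s: 3.0
position: [0.4593, 0.0667, 0.0815]
tcp_rot: [[-0.963, 0.269, -0.005], [0.269, 0.963, 0.001], [0.005, -0.001, -1.0]]
force: [0.6, 0.8, -0.7]
opening: 0.353
```

>>> servo_tool --increments '[[0.65,[0,0,0],0],[0.65,[0,0,0],0]]'

```text
time_s: 3.25
position: [0.4621, 0.0658, 0.0841]
tcp_rot: [[-0.963, 0.27, 0.001], [0.27, 0.963, -0.0], [-0.001, 0.0, -1.0]]
force: [0.2, 0.6, 0.4]
opening: 0.345
```

```bash
python3 - <<'E'
from h import *
s=bot.read_state();print(s["time_s"],s["position"],s["force"],s["opening"])
im,d=bot.capture("side"); cv2.imwrite("pics/s2.png",cv2.resize(im[60:280,150:420],None,fx=2.7,fy=2.7))
E
```

```text
3.25 [0.46205    0.06579928 0.0841263 ] [0.16456382 0.58650681 0.41091421] 0.3451765560820126
```

View pics/s2.png

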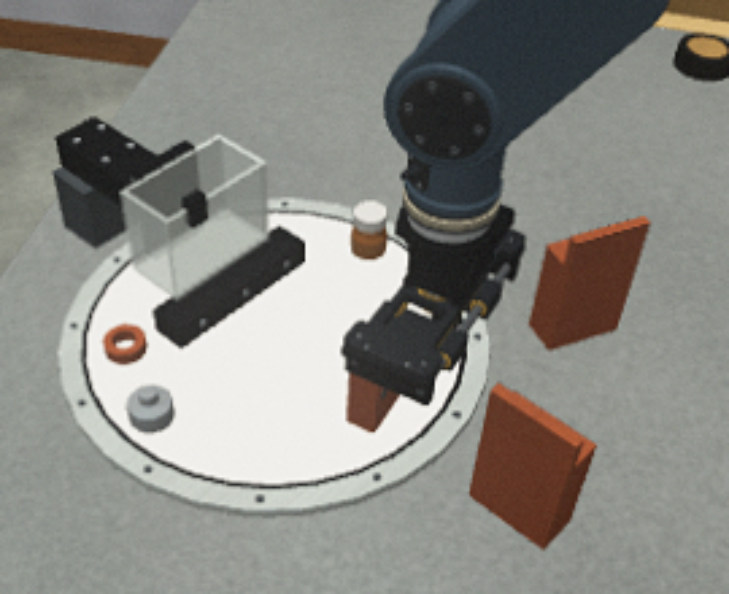

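The fingers are behind the gauge, clear of everything. Now I'll push slowly.

>>> servo_tool --increments '[[0.65,[-6,0,0],0],[0.65,[-6,0,0],0],[0.65,[-6,0,0],0],[0.65,[-5,0,0],0],[0.65,[-5,0,0],0]]'

```text
time_s: 3.92
position: [0.4892, 0.0573, 0.0835]
tcp_rot: [[-0.962, 0.272, -0.001], [0.272, 0.962, 0.0], [0.001, -0.0, -1.0]]
force: [-0.9, -0.8, 0.2]
opening: 0.347
```

>>> servo_tool --increments '[[0.65,[-5,0,0],0],[0.65,[-5,0,0],0],[0.65,[-5,0,0],0],[0.65,[-4,0,0],0],[0.65,[-4,0,0],0]]'

```text
time_s: 4.55
position: [0.5114, 0.0511, 0.0835]
tcp_rot: [[-0.962, 0.272, -0.0], [0.272, 0.962, -0.0], [0.0, -0.0, -1.0]]
force: [0.2, -0.4, -0.4]
opening: 0.351
```

```bash
python3 - <<'E'
from h import *
s=bot.read_state();print(s["time_s"],s["position"],s["force"],s["opening"])
im,d=bot.capture("side"); cv2.imwrite("pics/s3.png",cv2.resize(im[60:280,150:420],None,fx=2.7,fy=2.7))
E
```

```text
4.55 [0.51143138 0.05109746 0.08353018] [ 0.20394312 -0.35668238 -0.44137692] 0.35094687174921674
```

View pics/s3.png

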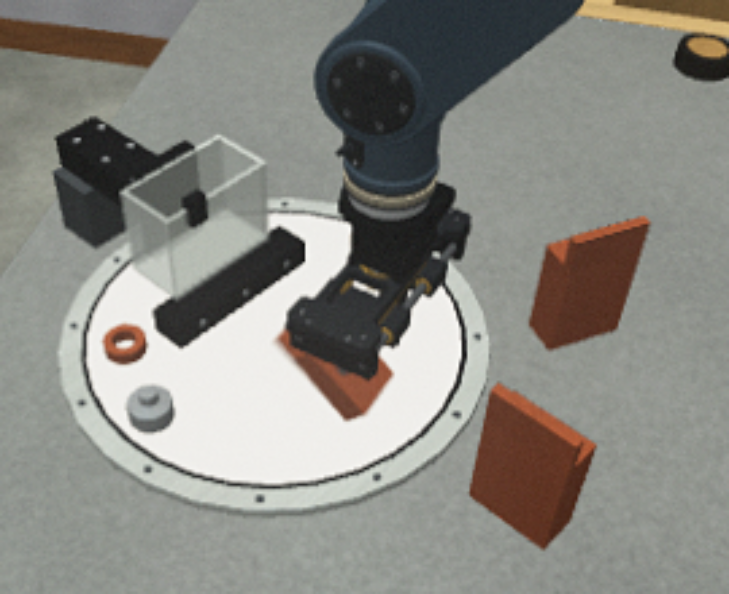

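Side view: the gauge is already past balance and falling towards the bar. I'll let it settle while backing off.

>>> servo_tool --increments '[[0.65,[0,0,0],0],[0.65,[10,0,0],0],[0.65,[30,0,0],0],[0.65,[40,0,-40],0],[0.65,[20,0,-20],0]]'

```text
time_s: 5.22
position: [0.4113, 0.0791, 0.1442]
tcp_rot: [[-0.963, 0.271, -0.003], [0.271, 0.963, 0.0], [0.003, -0.001, -1.0]]
force: [0.8, 1.0, -0.0]
opening: 0.351
```

>>> servo_tool --increments '[[0.65,[0,0,0],0]]'

```text
time_s: 5.35
position: [0.4133, 0.0789, 0.1445]
tcp_rot: [[-0.963, 0.271, 0.001], [0.271, 0.963, -0.0], [-0.001, 0.0, -1.0]]
force: [0.2, 0.5, -0.9]
opening: 0.35
```

```bash
cat > lie.py <<'E'
from h import *
import sys
n=sys.argv[1]
s=bot.read_state();print(s["time_s"],s["position"],s["force"],s["opening"])
ims={c:bot.capture(c)[0] for c in("side","scene")}
for c in ims: cv2.imwrite(f"pics/{c}{n}.png",ims[c])
# lying model frame: x toward bar, origin heel on plate; gauge z->x, gauge x -> down
LP=[box(0,80,-30,30,0,30),box(80,105,-30,30,0,8)]
def model(q):
    R=Rz(np.radians(q[2])); return [b@R.T+[q[0]/1000,q[1]/1000,.012] for b in LP]
q0=[float(a) for a in sys.argv[2:5]]
def sel(c):
    p=np.vstack([proj(c,h) for h in model(q0)]); l,t=p.min(0)-9; r,b=p.max(0)+9
    m=brown(ims[c],(int(l),int(t),int(r),int(b))).astype(np.uint8)
    k,lab,st,_=cv2.connectedComponentsWithStats(m); return lab==1+np.argmax(st[1:,4])
ms={c:sel(c) for c in ims}
def cost(q,cams): return sum(np.abs(sil(c,model(q))-ms[c]).sum() for c in cams)
for cams in (["side"],["scene"],["side","scene"]):
    r=min((minimize(cost,[q0[0],q0[1],q0[2]+a],args=(cams,),method="Nelder-Mead",options=dict(initial_simplex=[[q0[0],q0[1],q0[2]+a],[q0[0]+10,q0[1],q0[2]+a],[q0[0],q0[1]+10,q0[2]+a],[q0[0],q0[1],q0[2]+a+10]])) for a in(-8,-3,2)),key=lambda r:r.fun)
    print(cams,r.x.round(1),r.fun,{c:int(ms[c].sum()) for c in cams})
    q=r.x; a=np.radians(-27.7);u=np.array([np.cos(a),np.sin(a)]);v=np.array([-u[1],u[0]])
    g=np.radians(q[2]); sh=q[:2]+80*np.array([np.cos(g),np.sin(g)])-[667.7,-39.8]
    print("  shoulder in bar frame",(sh@u).round(1),(sh@v).round(1),"yaw",(q[2]+27.7).round(1))
tl=[]
for c in ims:
    p=np.vstack([proj(c,h) for h in model(q)]); l,t=(p.min(0)-20).astype(int)
    o=cv2.resize(ims[c][t:t+100,l:l+100],None,fx=4,fy=4,interpolation=2)
    raw=o.copy()
    for h in model(q):
        p=((proj(c,h)+.5-[l,t])*4).astype(int)
        for i in range(8):
            for k in(1,2,4):
                if not i&k: cv2.line(o,tuple(map(int,p[i])),tuple(map(int,p[i|k])),(0,255,0),1)
    tl.append(o)
cv2.imwrite(f"pics/lie{n}.png",np.hstack(tl))
E
python3 lie.py 4 524 48 -15
```

```text
5.35 [0.41327345 0.0789334  0.14449272] [ 0.22328057  0.45002715 -0.85235857] 0.3495724946859358
['side'] [526.8  46.4 -15.2] 53.5 {'side': 894}
  shoulder in bar frame -86.8 28.2 yaw 12.5
['scene'] [523.2  45.9 -13.7] 133.5625 {'scene': 1326}
  shoulder in bar frame -90.2 28.1 yaw 14.0
['side', 'scene'] [525.8  46.1 -14.4] 206.8125 {'side': 894, 'scene': 1326}
  shoulder in bar frame -87.7 28.4 yaw 13.3
```

View pics/lie4.png

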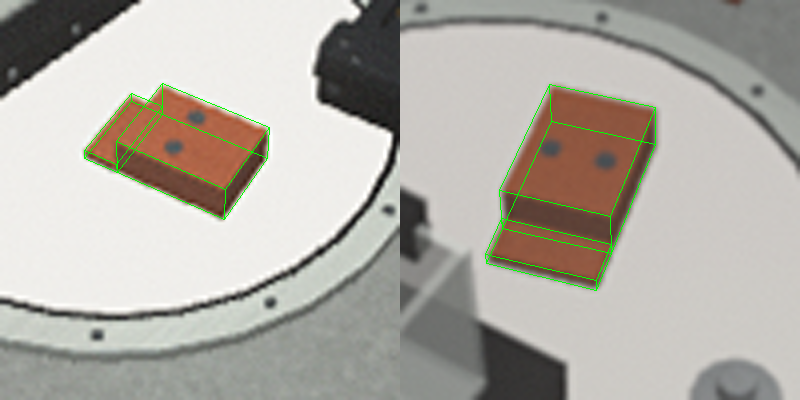

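It's lying flat on its face, tongue towards the bar, about 88 mm short and 13° out of square. I'll turn the tool to the bar's yaw and drop in behind the gauge.

>>> servo_tool --increments '[[0.65,[-45,5,0],0],[0.65,[-45,5,0],0],[0.65,[0,0,0],6],[0.65,[0,0,0],6],[0.65,[0,0,0],0]]'

```text
time_s: 6.08
position: [0.5049, 0.0631, 0.1422]
tcp_rot: [[-0.885, 0.465, -0.001], [0.465, 0.885, 0.0], [0.001, -0.001, -1.0]]
force: [-0.7, -0.2, -0.1]
opening: 0.346
```

>>> servo_tool --increments '[[0.65,[0,0,40],0],[0.65,[0,0,40],0],[0.65,[0,0,30],0],[0.65,[0,0,12],0],[0.65,[0,0,0],0]]'

```text
time_s: 6.7
position: [0.5041, 0.0635, 0.0208]
tcp_rot: [[-0.885, 0.465, -0.001], [0.465, 0.885, 0.0], [0.001, -0.001, -1.0]]
force: [0.4, -0.1, 0.4]
opening: 0.351
```

```bash
cat > p.py <<'E'
from h import *
s=bot.read_state();q=s["position"][:2]*1000-[667.7,-39.8]
a=np.radians(-27.7);u=np.array([np.cos(a),np.sin(a)]);v=np.array([-u[1],u[0]]);x=s["tcp_rot"][:,0]
print(s["time_s"],"bar frame",q@u,q@v,"z",s["position"][2],"yaw",np.degrees(np.arctan2(-x[1],-x[0])),s["force"],s["opening"])
E
python3 p.py
```

```text
6.7 bar frame -192.81613672437376 15.3910266185151 z 0.02077914454149044 yaw -27.72974608046851 [ 0.37077799 -0.07299976  0.42559468] 0.3507642963539627
```

>>> servo_tool --increments '[[0.65,[-7,0,0],0],[0.65,[-6,0,0],0],[0.65,[-6,0,0],0],[0.65,[-6,0,0],0],[0.65,[-6,0,0],0]]'

```text
time_s: 7.32
position: [0.532, 0.0489, 0.0218]
tcp_rot: [[-0.885, 0.466, 0.0], [0.466, 0.885, 0.0], [-0.0, 0.0, -1.0]]
force: [-0.8, 1.2, 1.3]
opening: 0.353
```

>>> servo_tool --increments '[[0.65,[-6,0,0],0],[0.65,[-6,0,0],0],[0.65,[-6,0,0],0],[0.65,[-6,0,0],0],[0.65,[-6,0,0],0]]'

```text
time_s: 7.95
position: [0.5584, 0.0349, 0.0215]
tcp_rot: [[-0.885, 0.466, -0.0], [0.466, 0.885, 0.0], [0.0, -0.0, -1.0]]
force: [-1.5, 1.1, 1.4]
opening: 0.353
```

```bash
python3 p.py; python3 lie.py 5 555 20 -27
```

```text
7.95 bar frame -131.53291740300162 15.335277568862855 z 0.02150166291378113 yaw -27.769779500999874 [-1.49827926  1.13073844  1.41200216] 0.35296655814236766
7.95 [0.55837008 0.03491979 0.02150166] [-1.49827926  1.13073844  1.41200216] 0.35296655814236766
['side'] [ 1301.1 -1588.6   -91.2] 18.0 {'side': 18}
  shoulder in bar frame 1316.4 -1148.5 yaw -63.5
['scene'] [558.9  26.5 -25.5] 418.75 {'scene': 1184}
  shoulder in bar frame -47.2 11.2 yaw 2.2
['side', 'scene'] [560.6  27.9 -27.6] 1304.25 {'side': 18, 'scene': 1184}
  shoulder in bar frame -46.3 10.3 yaw 0.1
```

View pics/lie5.png

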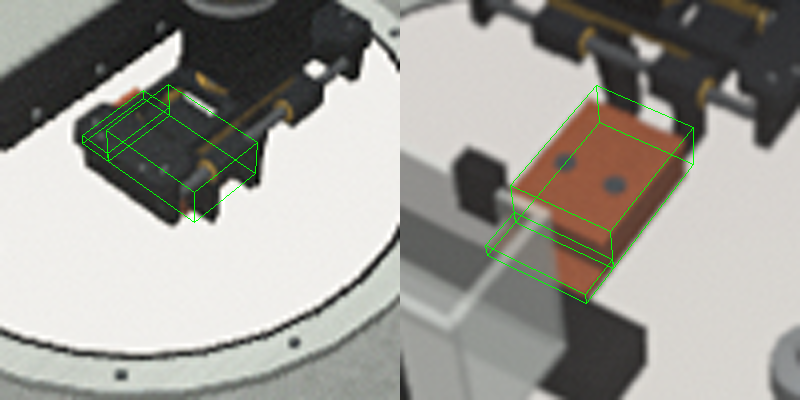

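View pics/side5.png

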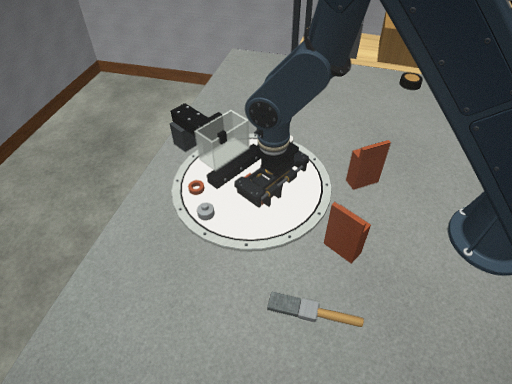

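The scene view shows the gauge now nearly square (0–2°) and about 40–45 mm short. I'll keep pushing, with finer steps near contact.

>>> servo_tool --increments '[[0.65,[-7,0,0],0],[0.65,[-7,0,0],0],[0.65,[-7,0,0],0],[0.65,[-6,0,0],0],[0.65,[-5,0,0],0]]'

```text
time_s: 8.68
position: [0.5869, 0.02, 0.0215]
tcp_rot: [[-0.885, 0.466, -0.0], [0.466, 0.885, 0.0], [0.0, -0.0, -1.0]]
force: [-0.7, 0.7, 0.1]
opening: 0.347
```

>>> servo_tool --increments '[[0.65,[-2,0,0],0],[0.65,[-2,0,0],0],[0.65,[0,0,0],0]]'

```text
time_s: 9.05
position: [0.5903, 0.0183, 0.0216]
tcp_rot: [[-0.885, 0.466, 0.0], [0.466, 0.885, -0.0], [-0.0, 0.0, -1.0]]
force: [-0.5, 0.2, -0.1]
opening: 0.351
```

```bash
python3 p.py
```

```text
9.05 bar frame -95.52608011688316 15.420713447710927 z 0.0215858355272097 yaw -27.76374007031497 [-0.54887293  0.20506129 -0.07990281] 0.3508329952367393
```

Nominally 5–6 mm remain. I'll creep in and watch the force.

>>> servo_tool --increments '[[0.65,[-1.5,0,0],0],[0.65,[-1.5,0,0],0],[0.65,[0,0,0],0]]'

```text
time_s: 9.43
position: [0.5922, 0.0172, 0.0215]
tcp_rot: [[-0.885, 0.466, -0.001], [0.466, 0.885, 0.0], [0.001, -0.0, -1.0]]
force: [-3.4, 1.4, 2.2]
opening: 0.353
```

>>> servo_tool --increments '[[0.65,[-1,0,0],0],[0.65,[-1,0,0],0],[0.65,[0,0,0],0]]'

```text
time_s: 9.8
position: [0.5922, 0.0172, 0.0215]
tcp_rot: [[-0.885, 0.466, -0.005], [0.466, 0.885, 0.002], [0.005, -0.001, -1.0]]
force: [-5.6, 4.6, 4.9]
opening: 0.351
```

```bash
python3 p.py; python3 - <<'E'
from h import *
im,_=bot.capture("scene"); cv2.imwrite("pics/sc6.png",cv2.resize(im[130:310,100:300],None,fx=3.3,fy=3.3,interpolation=2))
E
```

```text
9.8 bar frame -93.29478403346833 15.34718080549271 z 0.021485522394776108 yaw -27.773023674923536 [-5.62235295  4.56907449  4.85262003] 0.35118624586977165
```

View pics/sc6.png

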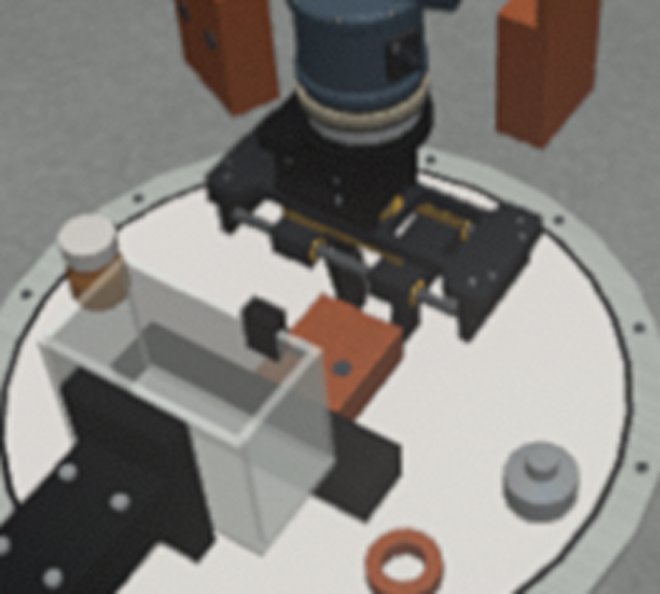

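Contact: about 7 N with the arm stopped. In the picture the gauge's tongue is under the bar, with the shoulder near its front, right of the hopper clip. I'll back off and check squareness.

>>> servo_tool --increments '[[0.65,[-1,0,0],0],[0.65,[0,0,0],0],[0.65,[15,0,0],0],[0.65,[50,0,0],0],[0.65,[50,0,-60],0]]'

```text
time_s: 10.48
position: [0.4992, 0.0648, 0.0673]
tcp_rot: [[-0.885, 0.466, -0.006], [0.466, 0.885, 0.0], [0.006, -0.003, -1.0]]
force: [1.1, 0.8, 1.6]
opening: 0.349
```

>>> servo_tool --increments '[[1.0,[50,0,-60],0],[1.0,[0,0,0],0]]'

```text
time_s: 10.72
position: [0.4664, 0.0841, 0.1204]
tcp_rot: [[-0.886, 0.464, 0.006], [0.464, 0.886, -0.001], [-0.005, 0.002, -1.0]]
force: [0.2, -0.8, 0.0]
opening: 0.202
```

```bash
python3 p.py; python3 lie.py 7 600 5 -27.7; python3 - <<'E'
import cv2
im=cv2.imread('pics/side7.png')[135:215,195:275]; cv2.imwrite('pics/s7z.png',cv2.resize(im,None,fx=7,fy=7,interpolation=2))
E
```

```text
10.725 bar frame -235.7690829256736 16.1251201689984 z 0.12037427735588468 yaw -27.628569818555412 [ 0.171992   -0.77625584  0.01694312] 0.20197972147416865
10.725 [0.46644719 0.08407246 0.12037428] [ 0.171992   -0.77625584  0.01694312] 0.20197972147416865
['side'] [602.    7.3 -28.4] 101.875 {'side': 715}
  shoulder in bar frame -0.1 10.2 yaw -0.7
['scene'] [556.9 -12.9  12.7] 770.4375 {'scene': 716}
  shoulder in bar frame -49.7 24.2 yaw 40.4
['side', 'scene'] [599.7   7.1 -26.9] 1125.4375 {'side': 715, 'scene': 716}
  shoulder in bar frame -2.0 11.0 yaw 0.8
```

View pics/s7z.png

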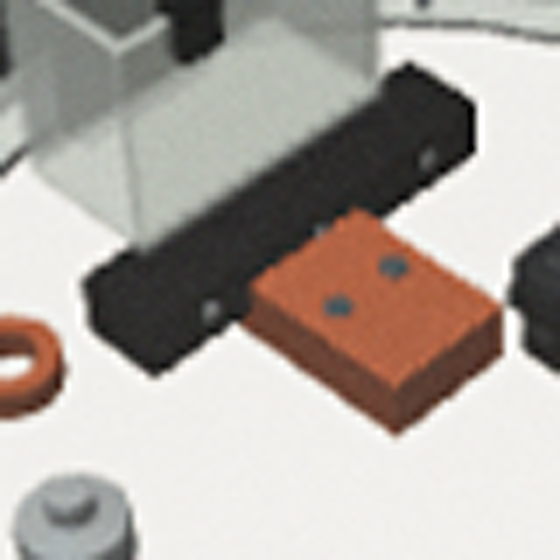

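View pics/lie7.png

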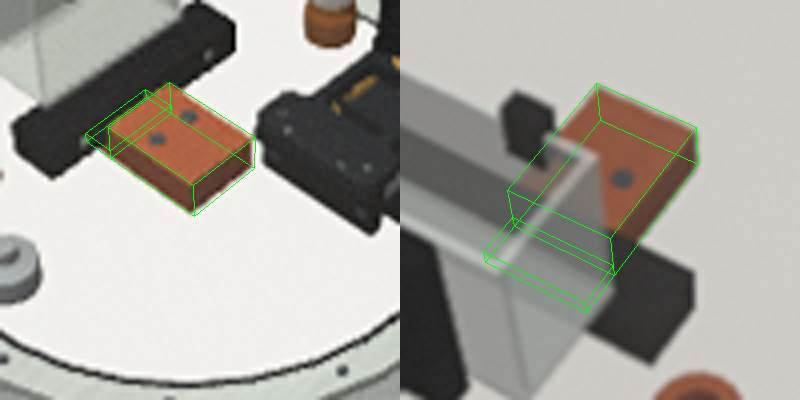

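It looks home and square within measurement: shoulder about 0 mm, yaw about −0.7°. To let the bar itself set the squareness, I'll do a second gentle push with one fingertip edge at mid-width.

>>> servo_tool --increments '[[1.0,[0,-18,0],0],[1.0,[0,0,0],10],[1.0,[-36,6,0],0],[1.0,[-36,6,0],0],[1.0,[-36,6,0],0]]'

```text
time_s: 11.45
position: [0.5557, 0.0129, 0.1158]
tcp_rot: [[-0.79, 0.614, -0.002], [0.614, 0.79, -0.0], [0.002, -0.001, -1.0]]
force: [0.8, -0.5, -1.1]
opening: 0.008
```

>>> servo_tool --increments '[[1.0,[0,0,40],0],[1.0,[0,0,40],0],[1.0,[0,0,16],0],[1.0,[0,0,0],0]]'

```text
time_s: 11.95
position: [0.5541, 0.0145, 0.0199]
tcp_rot: [[-0.79, 0.613, -0.004], [0.613, 0.79, 0.0], [0.003, -0.002, -1.0]]
force: [-0.0, -1.2, -0.6]
opening: 0.005
```

```bash
python3 p.py
```

```text
11.95 bar frame -125.8253418642806 -4.7526283476009485 z 0.01985841539828078 yaw -37.82599211415856 [-0.0445647  -1.24562405 -0.59931082] 0.004798582141006384
```

>>> servo_tool --increments '[[1.0,[-9,3,0],0],[1.0,[-9,3,0],0],[1.0,[-7,2,0],0],[1.0,[-3,0.5,0],0],[1.0,[0,0,0],0]]'

```text
time_s: 12.58
position: [0.5827, 0.0048, 0.0218]
tcp_rot: [[-0.791, 0.612, 0.0], [0.612, 0.791, -0.0], [-0.0, 0.0, -1.0]]
force: [-0.5, -1.3, 0.1]
opening: 0.008
```

>>> servo_tool --increments '[[1.0,[-2,0.4,0],0],[1.0,[-2,0.4,0],0],[1.0,[0,0,0],0]]'

```text
time_s: 12.95
position: [0.5839, 0.0039, 0.0214]
tcp_rot: [[-0.791, 0.612, -0.005], [0.612, 0.791, 0.001], [0.004, -0.002, -1.0]]
force: [-4.3, 3.1, 3.8]
opening: 0.003
```

```bash
python3 p.py
```

```text
12.95 bar frame -94.48719257953088 -0.21426577920296852 z 0.021377342211088272 yaw -37.758009426361 [-4.34061761  3.0544666   3.77874718] 0.002579174503121118
```

>>> servo_tool --increments '[[1.0,[-2,0.4,0],0],[1.0,[-1,0.2,0],0],[1.0,[0,0,0],0]]'

```text
time_s: 13.32
position: [0.584, 0.0038, 0.0213]
tcp_rot: [[-0.791, 0.612, -0.01], [0.612, 0.791, 0.003], [0.01, -0.004, -1.0]]
force: [-7.4, 5.8, 6.6]
opening: 0.002
```

>>> servo_tool --increments '[[1.0,[8,0,0],0],[1.0,[30,0,0],0],[1.0,[50,0,-20],0],[1.0,[40,0,-60],0],[1.0,[0,0,-60],0]]'

```text
time_s: 13.95
position: [0.4889, 0.0781, 0.1537]
tcp_rot: [[-0.792, 0.611, -0.004], [0.611, 0.792, 0.0], [0.003, -0.002, -1.0]]
force: [0.9, -0.9, 0.2]
opening: 0.008
```

>>> servo_tool --increments '[[1.0,[60,0,-50],0],[1.0,[40,0,-50],0],[1.0,[0,0,0],0],[1.0,[0,0,0],0]]'

```text
time_s: 14.45
position: [0.4241, 0.1299, 0.2425]
tcp_rot: [[-0.791, 0.612, 0.003], [0.612, 0.791, -0.0], [-0.002, 0.001, -1.0]]
force: [-0.3, -0.6, 0.5]
opening: 0.011
```

```bash
python3 p.py; python3 lie.py 8 600 5 -27.7; python3 - <<'E'
import cv2
im=cv2.imread('pics/side8.png')[135:215,195:275]; cv2.imwrite('pics/s8z.png',cv2.resize(im,None,fx=7,fy=7,interpolation=2))
E
```

```text
14.45 bar frame -294.58639668537353 36.98086758490654 z 0.24248476504696118 yaw -37.74464749689536 [-0.3374437  -0.60734425  0.45580157] 0.010688812395188855
14.45 [0.42406534 0.12987877 0.24248477] [-0.3374437  -0.60734425  0.45580157] 0.010688812395188855
['side'] [602.2   7.8 -28.8] 101.75 {'side': 714}
  shoulder in bar frame -0.1 10.2 yaw -1.1
['scene'] [557.5 -12.2  12.4] 775.125 {'scene': 712}
  shoulder in bar frame -49.2 24.7 yaw 40.1
['side', 'scene'] [596.9   9.1 -27.8] 1129.1875 {'side': 714, 'scene': 712}
  shoulder in bar frame -5.4 10.3 yaw -0.1
```

View pics/s8z.png

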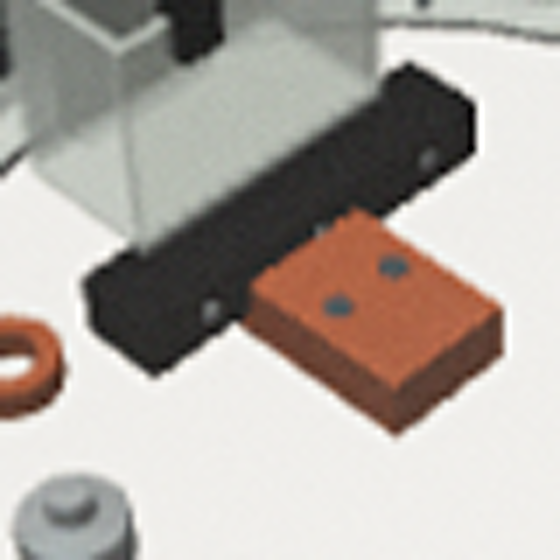

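View pics/scene8.png

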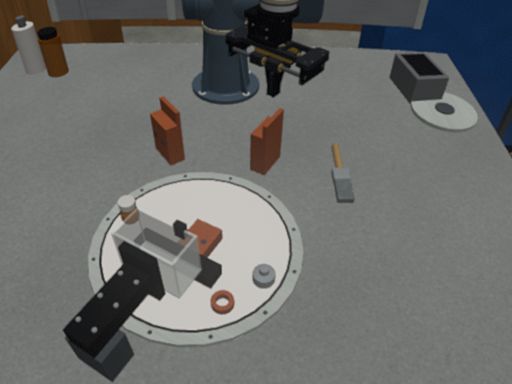

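```bash
python3 - <<'E'
from h import *
A=[((0,-30,30),(504,308)),((0,30,30),(397,386)),((0,-30,0),(502,355)),((0,30,0),(397,436)),((80,-30,30),(358,209)),((80,30,30),(247,288))]
M=np.array([a[0] for a in A])/1000;U=np.array([(np.array(a[1])+.5)/7-.5+[195,135] for a in A])
r=least_squares(lambda q:(proj("side",M@Rz(np.radians(q[2])).T+[q[0]/1000,q[1]/1000,.012])-U).ravel(),[600,5,-27])
q=r.x;a=np.radians(-27.9);u=np.array([np.cos(a),np.sin(a)]);v=np.array([-u[1],u[0]]);g=np.radians(q[2])
sh=q[:2]+80*np.array([np.cos(g),np.sin(g)])-[668.2,-39.6]
print(q,r.fun.round(1),sh@u,sh@v)
E
```

```text
[601.68743845   7.70585766 -27.28079208] [ 0.1 -0.7 -0.2  0.2  0.3  0.4  0.1  0.7 -0.3 -0.3  0.  -0.4] -0.9220088441007585 11.54864106029919
```

```bash
python3 -c "
from rig import bot
print(bot.hand_in())"
```

```text
the job is handed in; nothing more can be done
None
```

The gauge is tipped onto its face, with its tongue under the bar and its shoulder against the bar's front. I handed the job in at about 14.5 s of the 51 s allowed.

**What I did:** I tipped it towards the bar with the part-closed fingers near its top. I then pushed it along the plate with both fingers held square to the bar until it stopped hard at about 7 N. A second push with one finger edge at mid-width, up to about 11 N, did not visibly move it. Then I pulled the arm well clear.

**Last checks:**
- **Shoulder gap:** two side-camera fits put it 0.1 to 0.9 mm short of the bar, within the calibration error of about 2 mm.
- **Squareness:** the corner fit read +0.6° from the bar and the outline fit −1.1°. They disagree in sign, so I take it as square within measurement error.
- **Position along the bar:** its middle is 10 to 12 mm from the bar's middle, so its whole width is within the bar's length.
- **Other things:** the jar, weight, ring and brush look unmoved in the last scene picture.

The scene-camera fit of the gauge failed at the end because the hopper hides it from there. The final position therefore rests on the side camera and the contact forces. A final outline fit using both cameras gave a 5.4 mm gap, but I ignored it because it includes that failed scene fit.

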